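# Isolate the block heater and draw its fuse

### The job

The block heater is going for service: flip up the hinged cover of its switch box until it stays open by itself, then press the rocker beneath it fully over, on the half next to the cover's hinge, to switch the supply off. After that push the round fuse cap of the fuse box down against its spring, twist it anticlockwise until it comes free, lift it out and set it down in the steel tray without dropping it. Leave the cover up and the rocker off, and do not disturb the other things on the bench.

Things in the scene. Friction and masses are not known exactly. Their poses are not given: they have to be found in the camera images.
- switch_box: light grey moulded switch enclosure 90 (x) x 86 (y) x 60 mm high, screwed to the bench. Origin: centre of its underside; its x axis points from its front (lip side) to its hinge side, z up. At most about 0.3 rad yaw from the world axes. A dark grey flat cover with a smoked window lies over a white rocker on its top.
- cover_hinge (a point): middle of the cover's hinge line, which runs along the box's y axis, 36 mm behind the box's centre and 70 mm above the bench. Axes are those of the box.
- cover_lip (a point): middle of the underside of the cover's finger lip, a plate 36 mm wide (box y), 24 mm long, 4 mm thick, rising at 45 degrees up and forwards from the cover's front edge: its underside faces forward and down. Closed, this point is 84.5 mm in front of the hinge line and 16 mm above it; the free edge is 8 mm further forward and higher. Turns with the cover; closed, axes as the box.
- cover (a joint): opening angle of the cover, rad: 0 closed, stop at 1.95 (leaning back, its top 150 mm above the bench). Cover 78 x 69 mm, 20 mm deep, 60 g, on a nearly free hinge: let go before about 1.35 rad it falls shut, after about 1.5 it falls open to its stop. A push straight back on the lip jams by friction: sweep a fingertip on its underside along an arc about the hinge.
- rocker (a joint): angle of the rocker, rad: 0 on (the half next to the hinge stands up), 0.28 fully off (that half down to the stop). It stays where it is left. Pressed 15 mm from its pivot it needs about 4 N to move; it then goes down about 4 mm to the stop.
- rocker_far_half (a point): middle of the top of the rocker's half next to the hinge, 15 mm from the pivot: press here. The white rocker plate is 46 mm (box x) by 50 mm (box y), centred on the box, its pivot along the box's y 63.5 mm above the bench; this point is about 71 mm above the bench when on, 66 mm when off. Reached only with the cover open. Turns with the rocker.
- fuse_box: light grey fuse enclosure 86 x 86 x 60 mm high, screwed to the bench, with a black round collar 39 mm across that stands 6 mm above its top (66 mm above the bench) in a flat black flange 58 mm across and 2 mm thick. Origin: centre of its underside, z up; the collar is on its z axis.
- fuse_cap: loose black ribbed fuse cap, about 50 g: knob 32 mm across, 26 mm high; below it a 16 mm stem that ends 39 mm below the knob's centre, with a cross bar 27 mm long (cap x), 24 to 29 mm below that centre. Origin: centre of the knob, z up its axis. Locked at the start: its x along the fuse box's x, origin 84 mm above the bench, knob's underside 5 mm above the collar.
- fuse_collar (a point): centre of the top of the fuse box's collar; axes as the box. Bayonet inside: a spring holds the locked cap up with 5 N; push it down 3 to 4 mm (stop at 4.2 mm, 8 N) and keep it down while turning it anticlockwise from above. About 70 degrees on (stop some 10 degrees later) it is free: the spring lifts it 4 mm and it lifts straight out; 30 mm up it clears the collar.
- tray: steel tray 130 (x) x 100 (y) mm, 22 mm high, walls and floor 2.5 mm thick. Origin: centre of its underside, z up.
- vial_a: capped glass vial 24 mm across, 50 mm high; origin at its foot. Bystander.
- vial_b: capped glass vial 24 mm across, 50 mm high; origin at its foot. Bystander.
- beaker: glass beaker 52 mm across, 68 mm high; origin at its foot. Bystander.
- screwdriver: screwdriver 190 mm long, lying along its x; bystander.
- timer: flat white timer 66 x 66 x 18 mm; origin at its underside. Bystander.
- tip_box: box of pipette tips 87 x 122 x 63 mm; origin at its underside. Bystander.
- bottle: amber bottle 60 mm across, 120 mm high; origin at its foot. Bystander.
Mind the look-alikes: they are no part of the job. What is shaped like the fuse_box but purple or red is not meant. Leave any orange look-alike of the fuse_cap alone.

How it is judged:
By the outcome, as a careful person would: the job done as asked, in the order asked, and still so for the second after the job is handed in, with the robot touching nothing.
It also fails if it takes over 72 s, if anything falls off the work surface, if the arm or the gripper's body presses on something with over 40 N, if the wrist force passes 120 N, or if a joint passes its speed limit or range.

### The arm

A 6-joint arm with a two-finger parallel gripper is mounted at the origin on the work surface. World frame = base frame: x ahead of the robot, y to its left, z up, the work surface at z = 0. Lengths are in m, angles in degrees, forces in N, time in s.
With the tool pointing down it reaches from about 0.35 to 0.95 m from the base axis. Payload 17.4 kg.
Tool frame: the origin (TCP) lies midway between the tips of the shut fingers; the grasp point (between the pads) lies 19 mm behind it; z points along the fingers, x is the direction in which the jaws open and shut, and the axes are right-handed (so a half turn about z gives the same grasp; the last joint's range is limited). The gripper opens to 93 mm and grips with 3 to 60 N. Pads are 15 mm wide; open, the fingers measure 128 mm over their backs; the gripper's body (75 mm by 188 mm) begins 65 mm behind the grasp point.
Start: joints at [-76.65, 6.646, 82.598, -0, 90.757, -2.166], TCP at [0.181, -0.65, 0.219] pointing down, gripper open.
Joint ranges: [-162.19, 162.19], [-47.58, 125.68], [4.15, 143.07], [-65.23, 245.23], [0.69, 171.88], [-170.13, 170.13]. Speed limits (degrees/s): [108.29, 108.29, 127.2, 180, 180, 180].

### API

Orientations are given as a 3x3 rotation matrix whose columns are the frame's x, y, z axes.
In Python, from station import bot gives the robot as it stands.
- The arm moves only by the shell command python3 -m creep 'ROWS' [FORCE]. ROWS is a JSON object of lists of equal length, an entry for each row: "twist": the turn, a rotation vector about the tool's x, y, z in rad, a list of three; "linear": the shift along the tool's x, y, z in cm, a list of three; "claw": the finger opening in cm, from 0 to 9.3. A call has 1 to 20 rows; each row shifts and turns the commanded pose from where the row before left it, along the tool's axes as they then stand; what a row does not reach is not made up. A row lasts 1/8 s, in which the tool goes at most 62.5 mm and 10.7 degrees, less where a joint would pass 70% of its speed; a pose out of reach is approached as far as the arm can. A call with a gripper value outside its range is refused whole. The fingers move at their own pace and stop on an object; FORCE is the grip in N (left out, the last holds). Time passes only in rows, so rows that do not move let the fingers close. It gives the time, the measured TCP pose, the force and the opening at its end, in the units of the state.
- bot.get_obs(): the state, without advancing time (a new reading comes with each control period).
- bot.snapshot(name): name is "scene" or "top" or "wrist"; returns a dict with "image" (384x512x3 uint8, red, green, blue), "mtx" (3x3 intrinsics, pixels), "dist_coeffs" ([k1, k2, p1, p2, k3] as OpenCV has them; the pictures are not rectified), "pose" (4x4, takes a point from camera to world coordinates). Camera axes: x right, y down, z forward; pixel columns grow to the right and rows downward; lengths in m; the calibration is good to about 2 mm. A picture is of the moment at which its call begins. There is no depth.
- bot.sign_off(): hands the job in, once; it reports no verdict.
The state is a dict: "clock": time; "joint_pos": joint angles; "qvel": joint speeds; "joint_efforts": joint torques, N m; "tool_pos": TCP position; "tool_rot": TCP orientation; "wrist_force": force on the tool from outside, world axes, zero at the start; "wrist_torque": the same for the moment, N m; "opening": finger opening in m.
Only numpy, scipy, OpenCV 4.12 (cv2) and the standard library are available. Lean on these libraries where they do the work, as an engineer would, in place of code of your own. Each camera call takes 0.05 s, during which the arm holds its last target.

## Working session

There is one attempt and no reset: what is moved stays moved. The work goes in short steps, Python scripts to look and compute and a shell command to move; the robot and the scene stay as the last step left them, time stands still between calls to the robot, and variables do not carry over. Pictures are saved under pics/ and viewed, and the job is handed in when it is done.

```bash
ls; mkdir -p pics; python3 - <<'E'
from station import bot
import cv2
o=bot.get_obs()
print({k:o[k] for k in ("clock","tool_pos","tool_rot","wrist_force","opening")})
for n in ("scene","top"):
    s=bot.snapshot(n); cv2.imwrite(f"pics/{n}0.png",cv2.resize(s["image"][:,:,::-1],(800,600),interpolation=cv2.INTER_CUBIC))
    print(n,s["mtx"],s["dist_coeffs"],s["pose"])
E
```

```text
pics
{'clock': 0.0, 'tool_pos': array([ 0.18050685, -0.65018649,  0.21789071]), 'tool_rot': array([[ 2.67522576e-01, -9.63551553e-01, -2.75093350e-04],
       [-9.63550842e-01, -2.67522713e-01,  1.17179536e-03],
       [-1.20267896e-03, -4.84152851e-05, -9.99999276e-01]]), 'wrist_force': array([-0.0749372 , -0.19111791,  0.07181071]), 'opening': 0.09322613168959677}
scene [[484.92978787   0.         254.71886999]
 [  0.         484.92978787 193.87644143]
 [  0.           0.           1.        ]] [-0.03870007  0.          0.          0.          0.        ] [[-0.54991165  0.68223675 -0.48181966  1.05869689]
 [ 0.83510681  0.45873795 -0.30357225  0.35527912]
 [ 0.01392082 -0.5693088  -0.8220059   1.04389916]
 [ 0.          0.          0.          1.        ]]
top [[347.85998981   0.         250.14198906]
 [  0.         347.85998981 192.28298601]
 [  0.           0.           1.        ]] [-0.07034509  0.          0.          0.          0.        ] [[ 0.00478463 -0.9871197   0.15991189  0.33445601]
 [-0.99974841 -0.0012175   0.0223974  -0.02449274]
 [-0.02191423 -0.15997882 -0.98687717  1.11475469]
 [ 0.          0.          0.          1.        ]]
```

View pics/scene0.png

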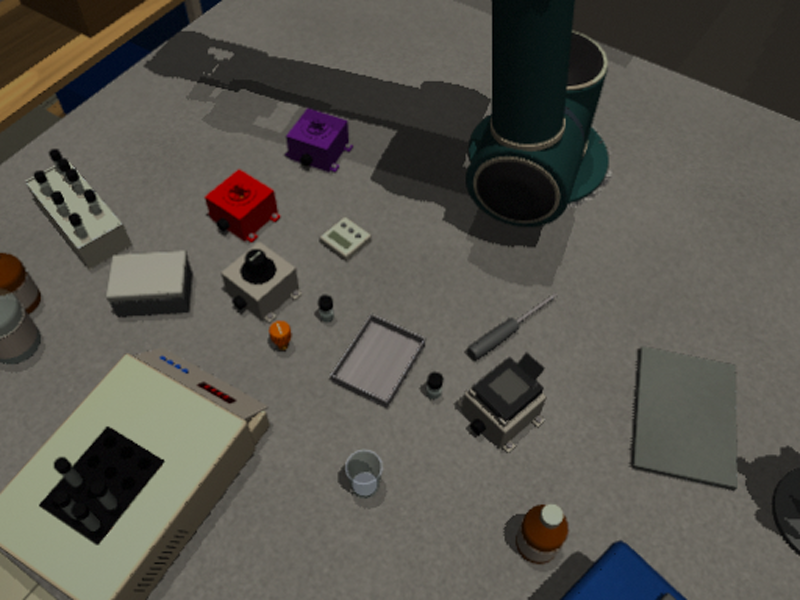

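View pics/top0.png

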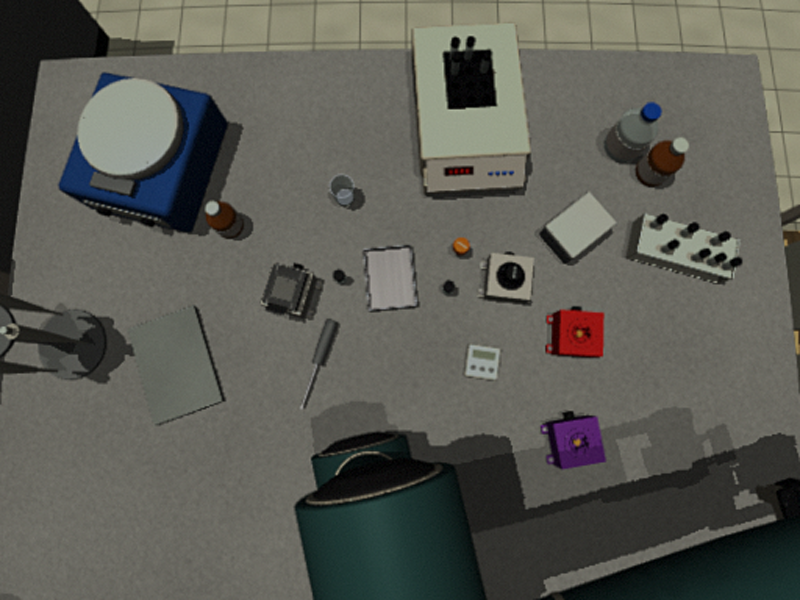

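Candidates for the fuse box (top view): light grey (510,278) with the black cap, red (577,333) and purple (575,440), so I choose the grey one. For the cap: black at (511,275), and the orange look-alike at (461,246) is not meant. The only switch box is at (290,288). Close crops next.

```bash
python3 - <<'E'
from station import bot
import cv2,numpy as np
t=bot.snapshot("top")["image"][:,:,::-1]; s=bot.snapshot("scene")["image"][:,:,::-1]
def crop(im,x,y,w,h,k): return cv2.resize(im[y:y+h,x:x+w],None,fx=k,fy=k,interpolation=cv2.INTER_CUBIC)
# top: orig px = view*0.64
a=crop(t,155,155,65,60,6); b=crop(t,290,145,65,60,6)
c=crop(s,285,215,75,75,5.2); d=crop(s,135,150,75,75,5.2)
cv2.imwrite("pics/ctop.png",np.hstack([a,b])); cv2.imwrite("pics/cscene.png",np.hstack([c,d]))
E
```

```text
(no output)
```

View pics/ctop.png

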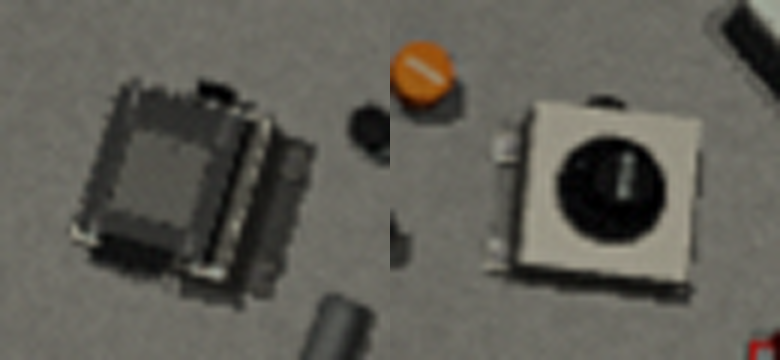

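View pics/cscene.png

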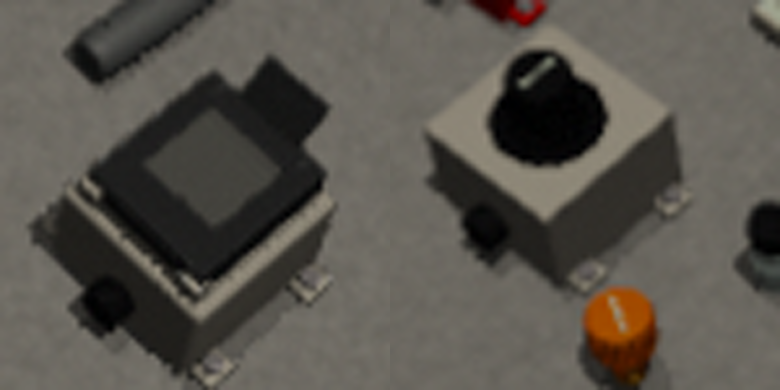

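```bash
cat > h.py <<'E'
import numpy as np,cv2
from scipy.optimize import least_squares
from station import bot
def proj(s,P):
    P=np.atleast_2d(P).astype(float); T=np.linalg.inv(s["pose"])
    rv=cv2.Rodrigues(T[:3,:3])[0]
    return cv2.projectPoints(P,rv,T[:3,3],s["mtx"],np.array(s["dist_coeffs"]))[0][:,0]
def ray(s,uv,z):
    n=cv2.undistortPoints(np.array([[uv]],float),s["mtx"],np.array(s["dist_coeffs"]))[0,0]
    d=s["pose"][:3,:3]@[n[0],n[1],1]; o=s["pose"][:3,3]
    return o+d*(z-o[2])/d[2]
def rz(a): c,s=np.cos(a),np.sin(a); return np.array([[c,-s,0],[s,c,0],[0,0,1]])
def fit(views,x0):
    # views: list of (snap, local pts Nx3, uv Nx2)
    def f(p):
        r=[]
        for s,L,uv in views:
            r.append((proj(s,np.array(L)@rz(p[2]).T+[p[0],p[1],0])-np.array(uv)).ravel())
        return np.concatenate(r)
    q=least_squares(f,x0); return q.x,q.fun.reshape(-1,2)
E
python3 - <<'E'
from h import *
T=bot.snapshot("top");S=bot.snapshot("scene")
ct=lambda p,o:[(a[0]/6+o[0]-.5+1/12,a[1]/6+o[1]-.5+1/12) for a in p]
cs=lambda p,o:[(a[0]/5.2+o[0]-.5+.1,a[1]/5.2+o[1]-.5+.1) for a in p]
hx,hy,h=.045,.043,.06
v=[(S,[[hx,-hy,h],[hx,hy,h],[-hx,hy,h],[hx,hy,0]],cs([(70,200),(193,318),(335,200),(180,375)],(285,215))),
   (T,[[hx,-hy,h],[-hx,-hy,h],[-hx,hy,h]],ct([(268,118),(215,275),(78,238)],(155,155)))]
print("sb",*fit(v,[.5,.15,0]))
hx=.043
v2=[(S,[[hx,-hy,h],[hx,hy,h],[-hx,hy,h],[-hx,-hy,h],[hx,hy,0]],cs([(38,130),(158,220),(285,115),(165,28),(175,285)],(135,150))),
   (T,[[hx,hy,h],[hx,-hy,h],[-hx,-hy,h],[-hx,hy,h]],ct([(145,100),(312,122),(298,280),(130,262)],(290,145)))]
print("fb",*fit(v2,[.5,-.3,0]))
# tray rim corners, vials, others from top view (800x600 coords*0.64)
k=lambda u,v:(u*.64,v*.64)
for n,p,z in [("tray",(364,249),.022),("tray",(412,245),.022),("tray",(418,305),.022),("tray",(371,311),.022),("vialnear sb",(339,275),.05),("vial2",(449,286),.05),("beakertop",(342,183),.068),("orange",(461,246),.03),("sd handle",(333,322),.02),("sd h2",(318,362),.02),("sd tip",(304,406),.005),("timer",(483,362),.018),("bottletop",(213,208),.12),("flange",(511,275),.062)]:
    print(n,ray(T,k(*p),z).round(3))
E
```

```text
sb [ 0.53052678  0.20961126 -0.2504152 ] [[-2.70997525 -1.77882905]
 [ 1.05998896  1.18793541]
 [ 0.67044252 -0.3020843 ]
 [ 0.18999329  1.29258525]
 [ 0.47064537 -0.44307414]
 [ 1.30570164  1.12834875]
 [-2.29343132  0.40811228]]
fb [ 0.55410859 -0.23360638 -0.11714979] [[-0.98933353 -0.61442386]
 [-0.45650036  0.18687425]
 [-0.41032019 -0.63098522]
 [-0.86682496 -0.94798206]
 [-0.48554713  1.03941221]
 [-0.71757472  0.51920261]
 [-1.05840442  0.04933515]
 [-0.92770583  0.81532511]
 [-0.78318068  0.55187644]]
tray [0.619 0.056 0.022]
tray [ 0.628 -0.043  0.022]
tray [ 0.502 -0.055  0.022]
tray [0.49  0.041 0.022]
vialnear sb [0.559 0.104 0.05 ]
vial2 [ 0.536 -0.116  0.05 ]
beakertop [0.746 0.1   0.068]
orange [ 0.624 -0.143  0.03 ]
sd handle [0.467 0.118 0.02 ]
sd h2 [0.386 0.147 0.02 ]
sd tip [0.298 0.175 0.005]
timer [ 0.387 -0.185  0.018]
bottletop [0.677 0.344 0.12 ]
flange [ 0.556 -0.238  0.062]
```

The crops confirm that the lip of the switch box points towards the robot (scene crop (285,100)) and the hinge is on the far side. The grey fuse box holds the black knob (top crop (610,190)). I'll move over the fuse box first for a closer wrist view.

```bash
python3 -m creep '{"linear":[[-3.2,-4.0,-0.5],[-3.2,-4.0,-0.5],[-3.2,-4.0,-0.5],[-3.2,-4.0,-0.5],[-3.2,-4.0,-0.5],[-3.2,-4.0,-0.5],[-3.2,-4.0,-0.5],[-3.2,-4.0,-0.5],[-3.2,-4.0,-0.5],[0,0,0],[0,0,0]],"twist":[[0,0,0],[0,0,0],[0,0,0],[0,0,0],[0,0,0],[0,0,0],[0,0,0],[0,0,0],[0,0,0],[0,0,0],[0,0,0]],"claw":[9.3,9.3,9.3,9.3,9.3,9.3,9.3,9.3,9.3,9.3,9.3]}'
python3 - <<'E'
from h import *
s=bot.snapshot("wrist"); cv2.imwrite("pics/w1.png",cv2.resize(s["image"][:,:,::-1],(800,600),interpolation=cv2.INTER_CUBIC))
o=bot.get_obs(); print(o["joint_pos"],s["mtx"],s["pose"],s["dist_coeffs"])
E
```

```text
clock: 1.68
tool_pos: [0.4503, -0.2767, 0.2635]
tool_rot: [[0.268, -0.963, -0.0], [-0.963, -0.268, -0.0], [0.0, 0.0, -1.0]]
wrist_force: [-0.4, -0.2, -0.2]
opening: 0.0932
[-3.43849747e+01 -1.22205114e+01  9.66731665e+01 -1.18134334e-02
  9.55618421e+01  4.01234823e+01] [[337.06816191   0.         248.22661284]
 [  0.         337.06816191 194.00318274]
 [  0.           0.           1.        ]] [[ 0.26892438 -0.91927646 -0.28742036  0.53121875]
 [-0.9631606  -0.25702812 -0.07910876 -0.25332557]
 [-0.0011523   0.29810624 -0.954532    0.43076417]
 [ 0.          0.          0.          1.        ]] [-0.06182356  0.          0.          0.          0.        ]
```

View pics/w1.png

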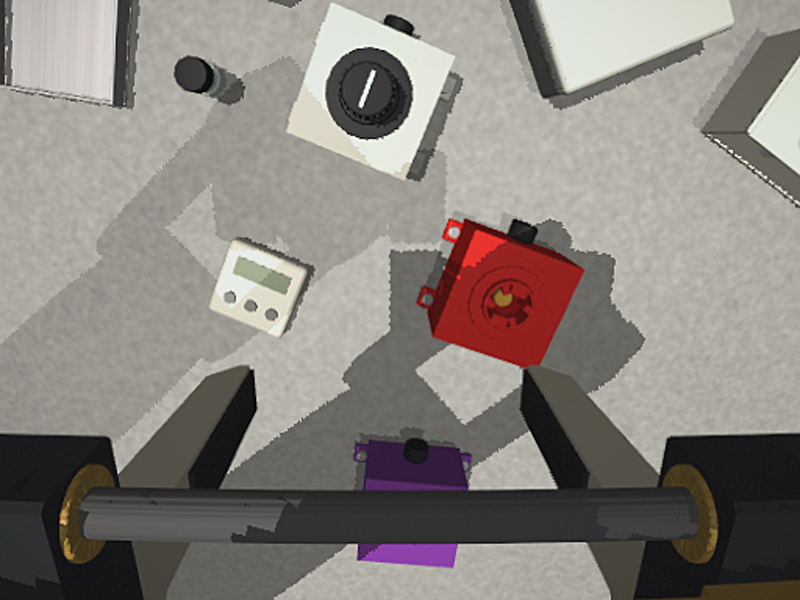

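Wrist view: the grey fuse box with its black knob is at (370,92), red at (507,290) and purple at (413,500); the timer is at (262,287). Fitting the grey box from the four top corners.

```bash
python3 - <<'E'
from h import *
s=bot.snapshot("wrist");im=s["image"][:,:,::-1]
c=im[0:130,170:310]; cv2.imwrite("pics/w1c.png",cv2.resize(c,None,fx=4.6,fy=4.6,interpolation=cv2.INTER_CUBIC))
E
```

```text
(no output)
```

View pics/w1c.png

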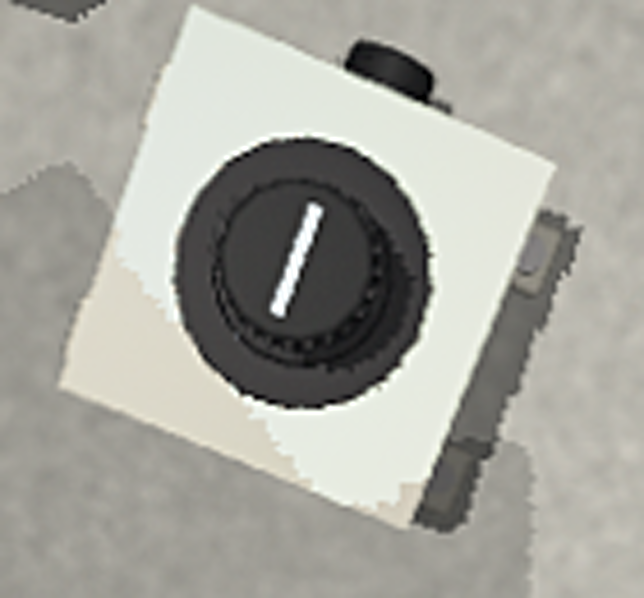

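```bash
python3 - <<'E'
from h import *
s=bot.snapshot("wrist")
f=lambda p:(p[0]/4.6+170-.4,p[1]/4.6-.4)
h=.043;z=.06
L=[[h,h,z],[h,-h,z],[-h,-h,z],[-h,h,z]]
print(fit([(s,L,[f(p) for p in [(193,5),(555,163),(410,528),(60,385)]])],[.55,-.23,-.1]))
print(ray(s,f((304,273)),.062),ray(s,f((300,261)),.097))
a,b=ray(s,f((316,203)),.097),ray(s,f((278,316)),.097);print(np.degrees(np.arctan2(*(a-b)[1::-1])))
E
```

```text
(array([ 0.55619698, -0.23317442, -0.11312894]), array([[-0.15648026, -0.09740486],
       [ 0.3112404 , -0.07880925],
       [-0.40483787, -0.00827726],
       [ 0.24246468,  0.19731859]]))
[ 0.55645779 -0.23311636  0.062     ] [ 0.55603748 -0.23373485  0.097     ]
-4.55912415068482
```

```bash
python3 -m creep '{"linear":[[-4.9,-1.05,0],[-4.9,-1.05,0],[-4.9,-1.05,0],[-4.9,-1.05,0],[-4.9,-1.05,0],[-4.9,-1.05,0],[-4.9,-1.05,0],[-4.9,-1.05,0],[-4.9,-1.05,0],[-4.9,-1.05,0],[0,0,0],[0,0,0],[0,0,0],[0,0,0],[0,0,0]],"twist":[[0,0,0],[0,0,0],[0,0,0],[0,0,0],[0,0,0],[0,0,0],[0,0,0],[0,0,0],[0,0,0],[0,0,0],[0,0,-0.18],[0,0,-0.18],[0,0,-0.18],[0,0,-0.18],[0,0,-0.18]],"claw":[0,0,0,0,0,0,0,0,0,0,0,0,0,0,0]}'
python3 -m creep '{"linear":[[0,0,0],[0,0,0],[0,0,0],[0,0,0],[0,0,0],[0,0,0],[0,0,0],[0,0,0],[0,0,0],[0,0,0],[0,0,0]],"twist":[[0,0,-0.18],[0,0,-0.18],[0,0,-0.18],[0,0,-0.18],[0,0,-0.18],[0,0,-0.18],[0,0,-0.18],[0,0,-0.18],[0,0,-0.18],[0,0,-0.1],[0,0,0]],"claw":[0,0,0,0,0,0,0,0,0,0,0]}'
python3 - <<'E'
from h import *
s=bot.snapshot("wrist"); cv2.imwrite("pics/w2.png",cv2.resize(s["image"][:,:,::-1],(800,600),interpolation=cv2.INTER_CUBIC))
o=bot.get_obs(); print(o["joint_pos"],proj(s,[[.53,.21,.06]]))
E
```

```text
clock: 3.7
tool_pos: [0.4209, 0.2228, 0.2636]
tool_rot: [[0.923, -0.385, -0.0], [-0.385, -0.923, -0.0], [-0.0, 0.0, -1.0]]
wrist_force: [-1.3, -0.4, 0.1]
opening: 0.0006
clock: 5.08
tool_pos: [0.4208, 0.223, 0.2636]
tool_rot: [[0.25, 0.968, -0.0], [0.968, -0.25, -0.0], [-0.0, -0.0, -1.0]]
wrist_force: [0.6, -0.3, 0.3]
opening: 0.0002
[ 2.48623354e+01 -1.90442515e+01  1.02136953e+02 -9.83902642e-04
  9.69137382e+01 -5.05704844e+01] [[258.97176201 254.12170866]]
```

View pics/w2.png

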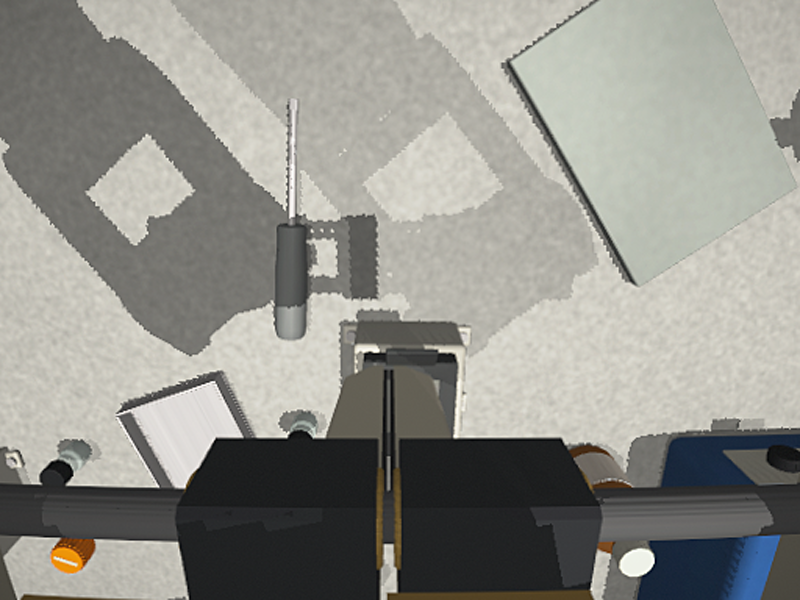

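```bash
python3 -m creep '{"linear":[[0,5.5,0],[0,5.5,0],[0,3,0],[0,0,0]],"twist":[[0,0,0],[0,0,0],[0,0,0],[0,0,0]],"claw":[0,0,0,0]}'
python3 - <<'E'
from h import *
s=bot.snapshot("wrist"); cv2.imwrite("pics/w3.png",cv2.resize(s["image"][:,:,::-1],(800,600),interpolation=cv2.INTER_CUBIC))
p=proj(s,[[.53,.21,.06]])[0];print(p)
x,y=int(p[0])-64,max(0,int(p[1])-64);print(x,y)
cv2.imwrite("pics/w3c.png",cv2.resize(s["image"][y:y+120,x:x+130,::-1],None,fx=5,fy=5,interpolation=cv2.INTER_CUBIC))
E
```

```text
clock: 5.62
tool_pos: [0.5575, 0.1878, 0.2626]
tool_rot: [[0.252, 0.968, -0.002], [0.968, -0.252, -0.001], [-0.001, -0.001, -1.0]]
wrist_force: [-0.2, -0.3, -0.0]
opening: 0.0005
[260.29524196 138.39786252]
196 74
```

View pics/w3c.png

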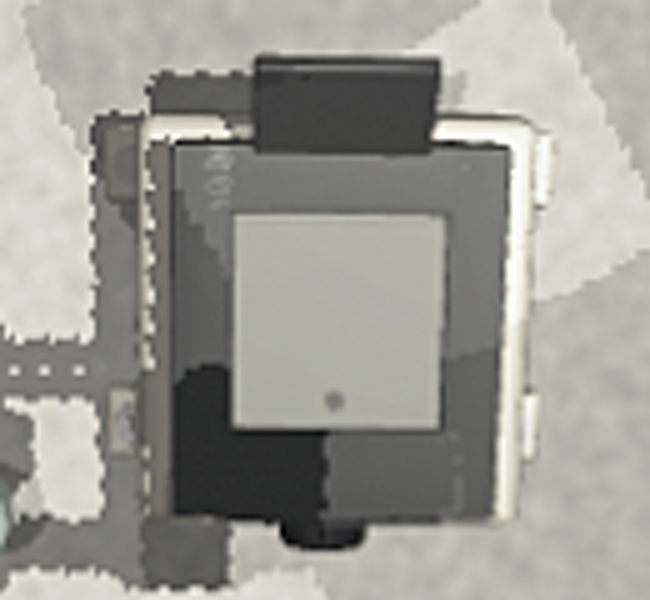

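```bash
python3 - <<'E'
from h import *
s=bot.snapshot("wrist")
f=lambda p:(p[0]/5+196-.4,p[1]/5+74-.4)
x,y,z=.045,.043,.06
# box front corners, lip free-edge underside ends
L=[[-x,-y,z],[-x,y,z],[.036-.0925,-.018,.094],[.036-.0925,.018,.094]]
uv=[f(p) for p in [(145,117),(532,121),(256,60),(440,58)]]
q,r=fit([(s,L,uv)],[.53,.21,-.25]);print(q,r)
q2,r2=fit([(s,L[:2],uv[:2])],q);print(q2)
g=lambda P:[tuple(((a-[196,74]+.4)*5).round()) for a in proj(s,np.array(P)@rz(q[2]).T+[q[0],q[1],0])]
# prediction of hinge end corners and cover corners (top z .08)
print(g([[x,y,z],[x,-y,z],[.036,.0345,.08],[.036,-.0345,.08],[-.042,.0345,.08],[-.042,-.0345,.08]]))
print(proj(bot.snapshot("scene"),np.array([[x,-y,z],[x,y,z],[-x,y,z]])@rz(q[2]).T+[q[0],q[1],0])*800/512)
E
```

```text
[ 0.53105026  0.21274742 -0.25846919] [[-1.70077025  0.03353638]
 [ 1.83299233 -0.18835741]
 [-0.48113556 -0.22055538]
 [ 0.3692977   0.46540558]]
[ 0.53112509  0.21250282 -0.26197989]
[(np.float64(521.0), np.float64(530.0)), (np.float64(143.0), np.float64(528.0)), (np.float64(497.0), np.float64(512.0)), (np.float64(175.0), np.float64(511.0)), (np.float64(514.0), np.float64(137.0)), (np.float64(172.0), np.float64(134.0))]
[[463.14230677 393.64803274]
 [505.74298642 434.10358108]
 [548.17171234 396.56482002]]
```

```bash
python3 -m creep '{"linear":[[0.6,-4,1],[0.6,-4,1],[0.5,-3.6,1],[0,0,0],[0,0,0],[0,0,0],[0,0,0],[0,0,0],[0,0,0]],"twist":[[0,0,0],[0,0,0],[0,0,0],[-0.157,0,0],[-0.157,0,0],[-0.157,0,0],[-0.157,0,0],[-0.157,0,0],[0,0,0]],"claw":[0,0,0,0,0,0,0,0,0]}'
cat > r.py <<'E'
from h import *
o=bot.get_obs(); q=(.531,.2125,-.26)
B=rz(q[2]); H=np.array([q[0],q[1],0])+B@[.036,0,.070]
p=B.T@(o["tool_pos"]-H)*1000; print("rel hinge mm a,b,z",p.round(1)); print("R box",(B.T@o["tool_rot"]).round(3).tolist())
print("F box",(B.T@o["wrist_force"]).round(1),"j",o["joint_pos"].round(0),"t",o["clock"])
E
python3 r.py
```

```text
clock: 6.9
tool_pos: [0.4461, 0.2347, 0.2325]
tool_rot: [[0.245, 0.686, 0.685], [0.969, -0.174, -0.173], [0.0, 0.706, -0.708]]
wrist_force: [0.6, -0.2, -0.4]
opening: 0.0004
rel hinge mm a,b,z [-123.8   -0.3  162.5]
R box [[-0.012, 0.708, 0.706], [1.0, 0.009, 0.009], [0.0, 0.706, -0.708]]
F box [ 0.6 -0.1 -0.4] j [ 46. -33. 122. -41.  70. -22.] t 6.9
```

```bash
python3 -m creep '{"linear":[[0,-2.9,2.9],[0,-2.9,2.9],[0,-2.9,2.9],[0,-2.9,2.9],[0,0,0]],"twist":[[0,0,0],[0,0,0],[0,0,0],[0,0,0],[0,0,0]],"claw":[0,0,0,0,0]}'
python3 r.py
python3 - <<'E'
from h import *
s=bot.snapshot("scene"); cv2.imwrite("pics/s4.png",cv2.resize(s["image"][190:310,260:400,::-1],None,fx=5,fy=5,interpolation=cv2.INTER_CUBIC))
E
```

```text
clock: 7.52
tool_pos: [0.4473, 0.233, 0.0676]
tool_rot: [[0.25, 0.689, 0.681], [0.968, -0.176, -0.178], [-0.003, 0.704, -0.711]]
wrist_force: [0.5, -0.1, 0.2]
opening: 0.0004
rel hinge mm a,b,z [-122.1   -1.7   -2.4]
R box [[-0.007, 0.711, 0.704], [1.0, 0.007, 0.003], [-0.003, 0.704, -0.711]]
F box [0.5 0.  0.2] j [ 46. -24. 133. -47.  56.  -8.] t 7.525
```

View pics/s4.png

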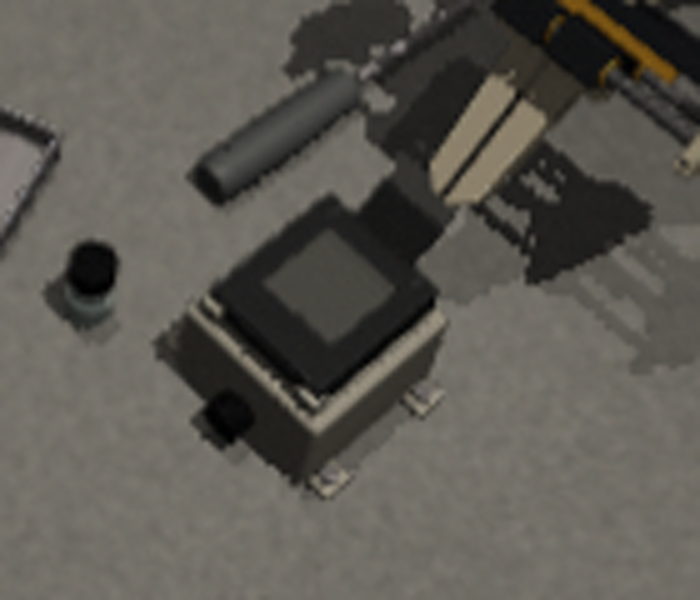

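```bash
python3 -m creep '{"linear":[[0,0.85,0.85],[0,0.85,0.85],[0,0.8,0],[0,0.5,0],[0,0.2,0],[0,0.2,0],[0,0,0]],"twist":[[0,0,0],[0,0,0],[0,0,0],[0,0,0],[0,0,0],[0,0,0],[0,0,0]],"claw":[0,0,0,0,0,0,0]}'
python3 r.py
python3 - <<'E'
from h import *
s=bot.snapshot("scene"); cv2.imwrite("pics/s5.png",cv2.resize(s["image"][190:310,260:400,::-1],None,fx=5,fy=5,interpolation=cv2.INTER_CUBIC))
E
```

```text
clock: 8.45
tool_pos: [0.4828, 0.2252, 0.0817]
tool_rot: [[0.248, 0.685, 0.685], [0.969, -0.175, -0.175], [0.0, 0.707, -0.707]]
wrist_force: [-0.5, -0.2, 0.4]
opening: 0.0004
rel hinge mm a,b,z [-85.9  -0.1  11.7]
R box [[-0.009, 0.707, 0.707], [1.0, 0.007, 0.007], [0.0, 0.707, -0.707]]
F box [-0.4 -0.3  0.4] j [ 42. -22. 130. -47.  54. -12.] t 8.45
```

View pics/s5.png

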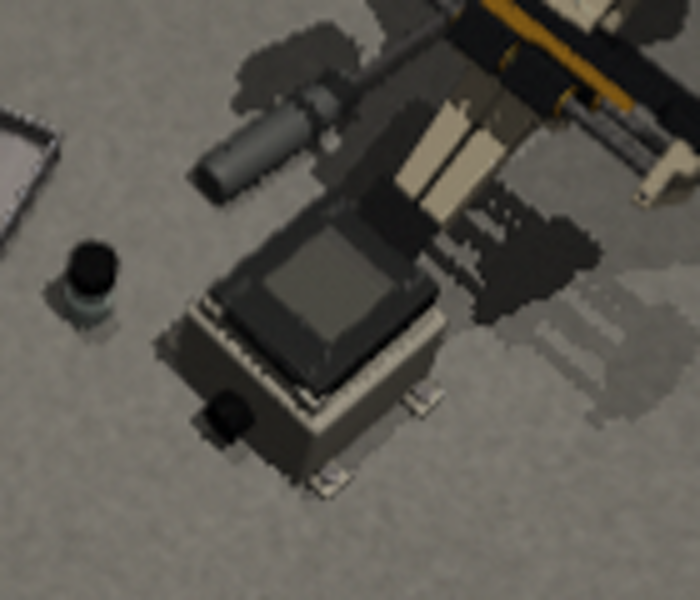

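```bash
python3 -m creep '{"linear":[[0,1.1,-0.7],[0,1.1,-0.7],[0,1.1,-0.7],[0,1.1,-0.7],[0,1.1,-0.7],[0,1.1,-0.7],[0,0,0]],"twist":[[0.15,0,0],[0.15,0,0],[0.15,0,0],[0.15,0,0],[0.15,0,0],[0.15,0,0],[0,0,0]],"claw":[0,0,0,0,0,0,0]}'
python3 r.py
python3 - <<'E'
from h import *
s=bot.snapshot("scene"); cv2.imwrite("pics/s6.png",cv2.resize(s["image"][190:310,260:400,::-1],None,fx=5,fy=5,interpolation=cv2.INTER_CUBIC))
E
```

```text
clock: 9.38
tool_pos: [0.5255, 0.2139, 0.1436]
tool_rot: [[0.25, 0.962, -0.114], [0.968, -0.249, 0.028], [-0.001, -0.117, -0.993]]
wrist_force: [-0.2, -0.3, -1.2]
opening: 0.0005
rel hinge mm a,b,z [-41.7  -0.1  73.6]
R box [[-0.007, 0.993, -0.117], [1.0, 0.007, -0.002], [-0.001, -0.117, -0.993]]
F box [-0.1 -0.4 -1.2] j [ 18.  -1.  98.   4.  89. -58.] t 9.375
```

View pics/s6.png

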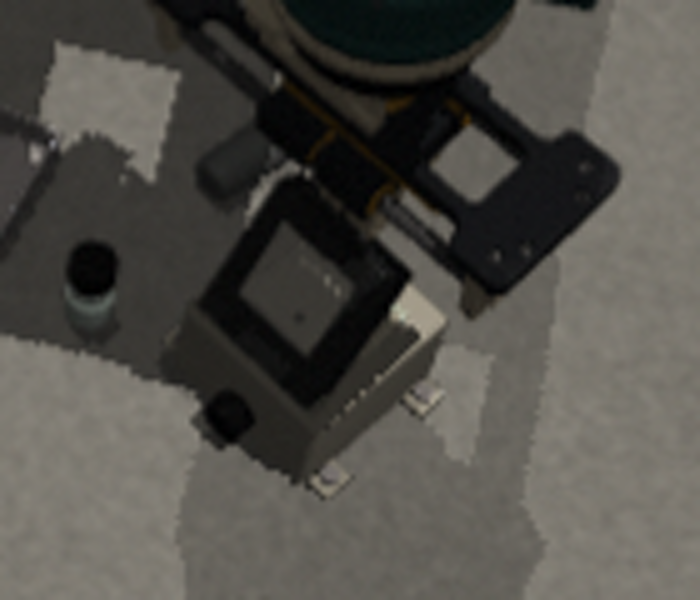

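```bash
python3 -m creep '{"linear":[[0,1.1,-0.7],[0,1.1,-0.7],[0,1.1,-0.7],[0,1.1,-0.7],[0,1.1,-0.7],[0,0,0]],"twist":[[0.15,0,0],[0.15,0,0],[0.15,0,0],[0.15,0,0],[0.15,0,0],[0,0,0]],"claw":[0,0,0,0,0,0]}'
python3 r.py
python3 - <<'E'
from h import *
s=bot.snapshot("scene"); cv2.imwrite("pics/s7.png",cv2.resize(s["image"][190:310,260:400,::-1],None,fx=5,fy=5,interpolation=cv2.INTER_CUBIC))
E
```

```text
clock: 10.18
tool_pos: [0.5846, 0.199, 0.1503]
tool_rot: [[0.249, 0.624, -0.741], [0.969, -0.163, 0.188], [-0.003, -0.764, -0.645]]
wrist_force: [0.2, 0.1, -0.2]
opening: 0.0003
rel hinge mm a,b,z [19.2  0.8 80.3]
R box [[-0.009, 0.645, -0.764], [1.0, 0.003, -0.009], [-0.003, -0.764, -0.645]]
F box [ 0.2  0.1 -0.2] j [  8.  29.  71.  21. 125. -62.] t 10.175
```

View pics/s7.png

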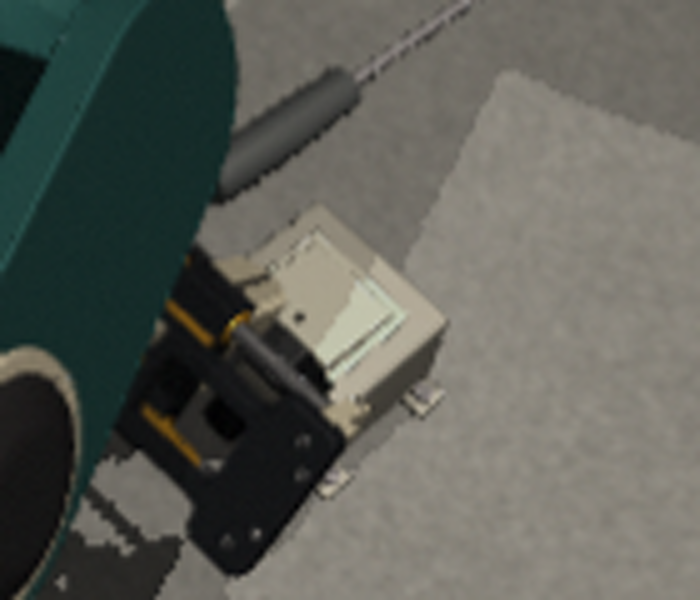

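```bash
python3 -m creep '{"linear":[[0,-2.5,0],[0,-4,0],[0,-3,0],[0,0,0],[0,0,0],[0,0,0],[0,0,0],[0,0,0],[0,0,0],[0,0,0]],"twist":[[0,0,0],[0,0,0],[0,0,0],[-0.17,0,0],[-0.17,0,0],[-0.17,0,0],[-0.17,0,0],[-0.17,0,0],[-0.16,0,0],[0,0,0]],"claw":[0,0,0,0,0,0,0,0,0,0]}'
python3 r.py
python3 - <<'E'
from h import *
s=bot.snapshot("scene"); cv2.imwrite("pics/s8.png",cv2.resize(s["image"][170:310,260:400,::-1],None,fx=4,fy=4,interpolation=cv2.INTER_CUBIC))
s=bot.snapshot("wrist"); cv2.imwrite("pics/w8.png",cv2.resize(s["image"][:,:,::-1],(640,480),interpolation=cv2.INTER_CUBIC))
E
```

```text
clock: 11.48
tool_pos: [0.523, 0.2153, 0.2288]
tool_rot: [[0.245, 0.958, 0.148], [0.97, -0.242, -0.034], [0.003, 0.152, -0.988]]
wrist_force: [-0.7, -0.1, 0.3]
opening: 0.0003
rel hinge mm a,b,z [-44.5   0.7 158.8]
R box [[-0.013, 0.988, 0.152], [1.0, 0.012, 0.005], [0.003, 0.152, -0.988]]
F box [-0.6 -0.3  0.3] j [ 22. -12. 100.  -5.  85. -53.] t 11.475
```

View pics/s8.png

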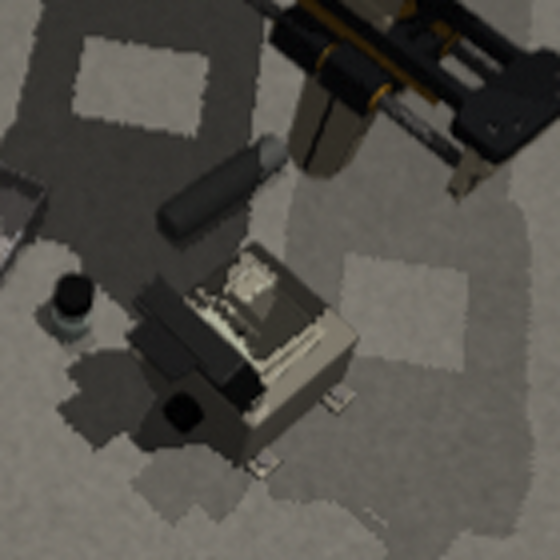

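View pics/w8.png

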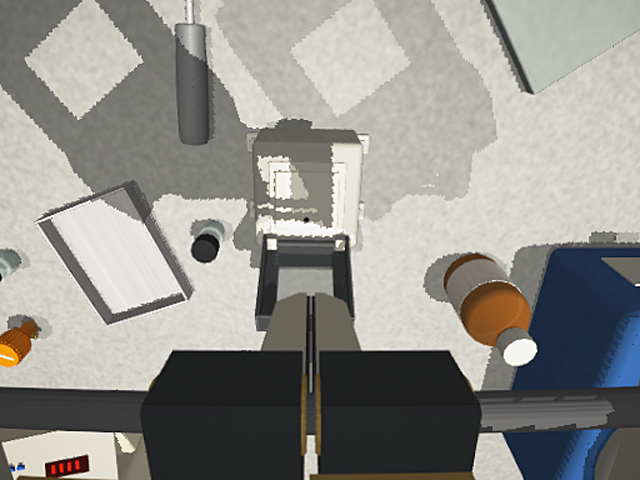

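```bash
python3 -m creep '{"linear":[[0,0.1,4],[-0.1,0.1,4],[0,0.1,4],[0,0,2.6],[0,0,0],[0,0,0]],"twist":[[0,0,0],[0,0,0],[0,0,0],[0,0,0],[0,0,0],[0,0,0]],"claw":[0,0,0,0,0,0]}'
python3 r.py
python3 - <<'E'
from h import *
s=bot.snapshot("scene"); cv2.imwrite("pics/s9.png",cv2.resize(s["image"][190:310,260:400,::-1],None,fx=5,fy=5,interpolation=cv2.INTER_CUBIC))
E
```

```text
clock: 12.32
tool_pos: [0.5489, 0.2075, 0.0836]
tool_rot: [[0.249, 0.958, 0.141], [0.969, -0.246, -0.035], [0.001, 0.145, -0.989]]
wrist_force: [-0.6, -0.2, -0.1]
opening: 0.0005
rel hinge mm a,b,z [-17.4  -0.3  13.6]
R box [[-0.009, 0.989, 0.145], [1.0, 0.009, 0.002], [0.001, 0.145, -0.989]]
F box [-0.5 -0.4 -0.1] j [ 21.  -5. 107.  -5.  71. -54.] t 12.325
```

View pics/s9.png

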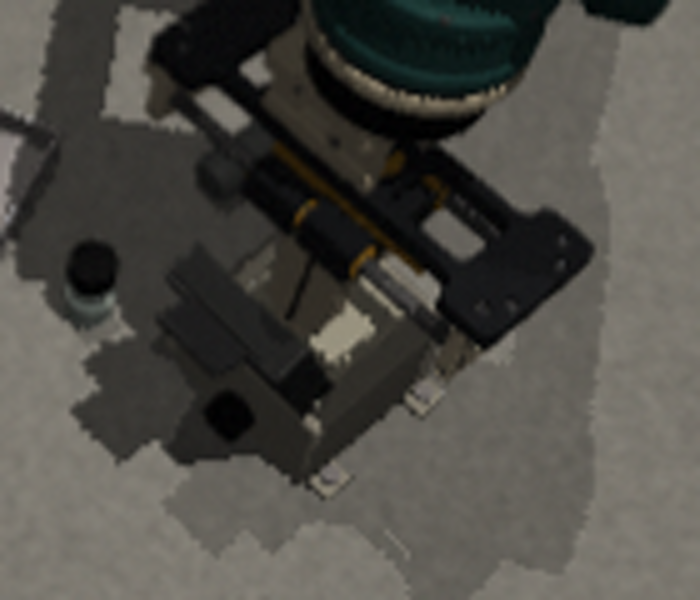

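```bash
python3 -m creep '{"linear":[[0,-0.1,0.7],[0,-0.06,0.4],[0,-0.03,0.2],[0,0,0]],"twist":[[0,0,0],[0,0,0],[0,0,0],[0,0,0]],"claw":[0,0,0,0]}'; python3 r.py
python3 -m creep '{"linear":[[0,-0.03,0.2],[0,-0.03,0.2],[0,0,0]],"twist":[[0,0,0],[0,0,0],[0,0,0]],"claw":[0,0,0]}';python3 r.py
```

```text
clock: 12.88
tool_pos: [0.5489, 0.2074, 0.0698]
tool_rot: [[0.248, 0.958, 0.142], [0.969, -0.245, -0.036], [0.0, 0.146, -0.989]]
wrist_force: [2.2, -1.9, 3.8]
opening: 0.0004
rel hinge mm a,b,z [-17.4  -0.3  -0.2]
R box [[-0.009, 0.989, 0.146], [1.0, 0.009, 0.002], [0.0, 0.146, -0.989]]
F box [ 2.6 -1.2  3.8] j [ 21.  -4. 108.  -5.  69. -53.] t 12.875
clock: 13.25
tool_pos: [0.5497, 0.2074, 0.0677]
tool_rot: [[0.248, 0.958, 0.144], [0.969, -0.246, -0.036], [0.001, 0.148, -0.989]]
wrist_force: [-1.9, -5.0, 21.2]
opening: 0.0005
rel hinge mm a,b,z [-16.6  -0.2  -2.3]
R box [[-0.009, 0.989, 0.148], [1.0, 0.009, 0.002], [0.001, 0.148, -0.989]]
F box [-0.6 -5.3 21.2] j [ 21.  -4. 108.  -5.  69. -53.] t 13.25
```

```bash
python3 -m creep '{"linear":[[0,0,-1.5],[0,0,-4],[0,0,-5],[0,0,-5],[0,0,0]],"twist":[[0,0,0],[0,0,0],[0,0,0],[0,0,0],[0,0,0]],"claw":[0,0,0,0,0]}'; python3 r.py
python3 - <<'E'
from h import *
s=bot.snapshot("wrist");p=proj(s,[[.53,.21,.06]])[0]; print(p)
x,y=max(0,int(p[0])-64),max(0,int(p[1])-64)
cv2.imwrite("pics/w10.png",cv2.resize(s["image"][y:y+120,x:x+130,::-1],None,fx=5,fy=5,interpolation=cv2.INTER_CUBIC))
E
```

```text
clock: 13.88
tool_pos: [0.5272, 0.2136, 0.2231]
tool_rot: [[0.248, 0.958, 0.146], [0.969, -0.245, -0.033], [0.004, 0.149, -0.989]]
wrist_force: [0.0, 0.8, -0.4]
opening: 0.0006
rel hinge mm a,b,z [-4.000e+01  1.000e-01  1.531e+02]
R box [[-0.01, 0.989, 0.149], [1.0, 0.009, 0.005], [0.004, 0.149, -0.989]]
F box [-0.2  0.8 -0.4] j [ 22. -11. 100.  -5.  84. -53.] t 13.875
[243.15298943 155.20631648]
```

View pics/w10.png

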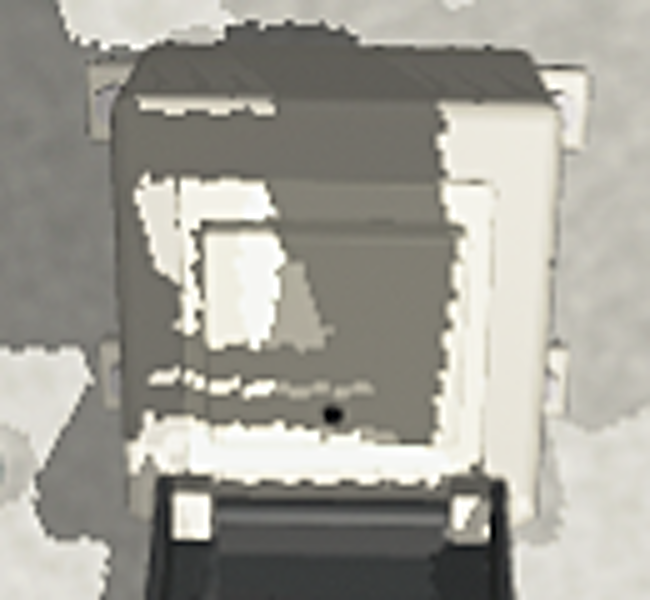

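```bash
python3 - <<'E'
from h import *
s=bot.snapshot("wrist");p=proj(s,[[.53,.21,.06]])[0];x,y=int(p[0])-64,int(p[1])-64
B=rz(-.26)
for n,t in(("on",-.14),("off",.14)):
    # top plane offset 5.0 above pivot
    P=[[u*np.cos(t)+.005*np.sin(t),v,.0635-u*np.sin(t)+.005*np.cos(t)] for u in(-.023,.023) for v in(-.025,.025)]
    print(n,((proj(s,np.array(P)@B.T+[.531,.2125,0])-[x,y]+.4)*5).round().tolist())
E
```

```text
on [[208.0, 218.0], [474.0, 221.0], [211.0, 454.0], [467.0, 456.0]]
off [[205.0, 235.0], [476.0, 237.0], [214.0, 448.0], [464.0, 450.0]]
```

```bash
python3 -m creep '{"linear":[[0,0,0],[-5.3,1.7,0],[-5.3,1.7,0],[-5.3,1.7,0],[-5.3,1.7,0],[-5.3,1.7,0],[-5.3,1.7,0],[-5.3,1.7,0],[-5.3,1.7,0],[0,0,0],[0,0,0],[0,0,0],[0,0,0],[0,0,0],[0,0,0],[0,0,0],[0,0,0],[0,0,0]],"twist":[[0.149,0,0],[0,0,0],[0,0,0],[0,0,0],[0,0,0],[0,0,0],[0,0,0],[0,0,0],[0,0,0],[0,0,0.17],[0,0,0.17],[0,0,0.17],[0,0,0.17],[0,0,0.17],[0,0,0.17],[0,0,0.17],[0,0,0.12],[0,0,0]],"claw":[0,0,0,0,0,0,0,6,6,6,6,6,6,6,6,6,6,6]}'
python3 - <<'E'
from h import *
s=bot.snapshot("wrist"); cv2.imwrite("pics/w11.png",cv2.resize(s["image"][:,:,::-1],(800,600),interpolation=cv2.INTER_CUBIC))
o=bot.get_obs();print(o["joint_pos"].round(1),o["tool_pos"],o["tool_rot"].round(4).tolist()); d=o["tool_rot"].T@(np.array([.5562,-.2333,.12])-o["tool_pos"]);print("to cap, tool cm",d*100)
print(proj(s,[[.5562,-.2333,.097]])*800/512)
E
```

```text
clock: 16.23
tool_pos: [0.5527, -0.2314, 0.2162]
tool_rot: [[1.0, 0.011, -0.006], [0.011, -1.0, 0.002], [-0.006, -0.002, -1.0]]
wrist_force: [0.1, 1.0, -0.5]
opening: 0.06
[-25.1  -2.5  92.2  -0.   90.7 -25.9] [ 0.55276436 -0.23139109  0.21647726] [[0.9999, 0.0127, -0.0057], [0.0127, -0.9999, 0.0019], [-0.0057, -0.002, -1.0]]
to cap, tool cm [0.39577615 0.21449363 9.64522881]
[[394.28379109 299.19848667]]
```

View pics/w11.png

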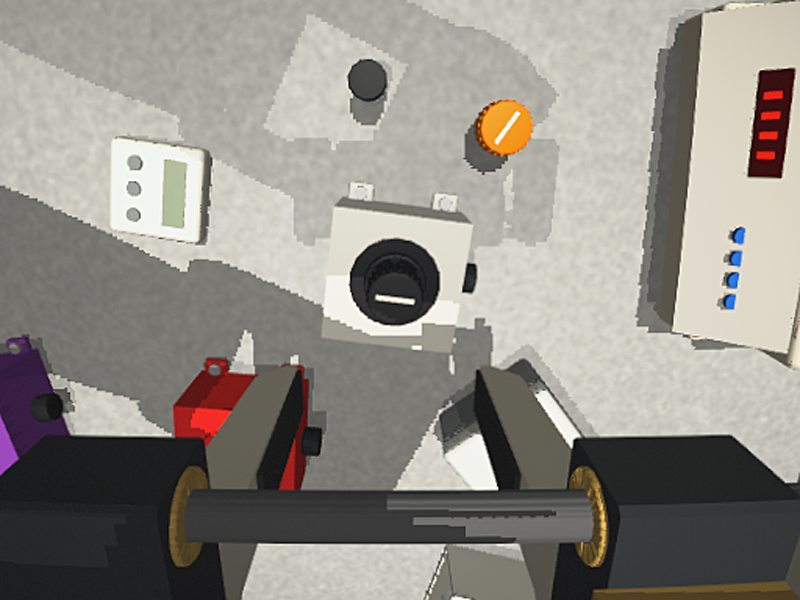

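```bash
python3 -m creep '{"linear":[[0.35,0.2,3.2],[0,0,3.2],[0,0,3.2],[0,0,0]],"twist":[[0,0.006,0],[0,0,0],[0,0,0],[0,0,0]],"claw":[6,6,6,6]}'
python3 - <<'E'
from h import *
o=bot.get_obs(); d=o["tool_rot"].T@(np.array([.5562,-.2333,.073])-o["tool_pos"]);print("to cap, tool cm",d*100,o["tool_rot"][:,2],o["wrist_force"])
s=bot.snapshot("wrist"); cv2.imwrite("pics/w12.png",cv2.resize(s["image"][:,:,::-1],(640,480),interpolation=cv2.INTER_CUBIC))
E
```

```text
clock: 16.77
tool_pos: [0.5554, -0.2328, 0.119]
tool_rot: [[1.0, 0.012, -0.002], [0.012, -1.0, 0.003], [-0.002, -0.003, -1.0]]
wrist_force: [-0.1, 0.3, -0.0]
opening: 0.0602
to cap, tool cm [0.09375885 0.06460159 4.60317715] [-0.00225305  0.00313738 -0.99999254] [-0.14249887  0.31103628 -0.01596485]
```

View pics/w12.png

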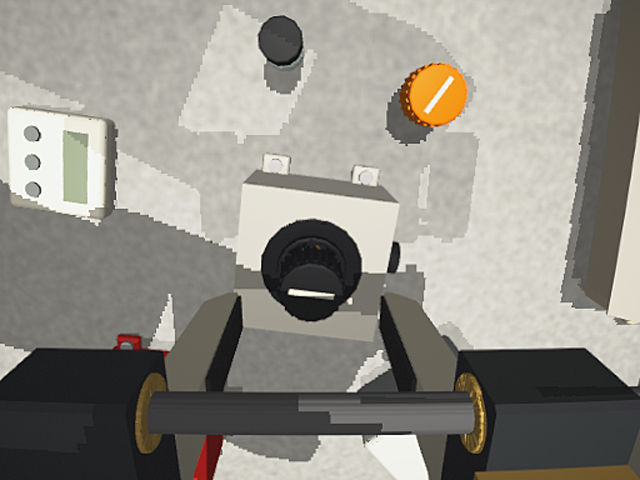

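```bash
python3 -m creep '{"linear":[[0.1,0.05,2],[0,0,1.6],[0,0,1],[0,0,0],[0,0,0],[0,0,0],[0,0,0],[0,0,0]],"twist":[[0,0,0],[0,0,0],[0,0,0],[0,0,0],[0,0,0],[0,0,0],[0,0,0],[0,0,0]],"claw":[6,6,6,6,2.8,2.8,2.8,2.8]}' 30
python3 - <<'E'
from h import *
o=bot.get_obs(); print(o["tool_pos"],o["wrist_force"],o["wrist_torque"],o["opening"],o["joint_pos"].round(1))
E
```

```text
clock: 17.82
tool_pos: [0.5576, -0.2339, 0.0762]
tool_rot: [[1.0, 0.01, 0.002], [0.01, -1.0, 0.001], [0.002, -0.001, -1.0]]
wrist_force: [-4.0, -0.3, 4.4]
opening: 0.0319
[ 0.55762195 -0.23393938  0.07622777] [-3.96535103 -0.27036777  4.42096362] [-0.06614839  0.59967097 -0.00521866] 0.03190253835524946 [-2.520e+01  2.200e+00  1.008e+02  1.000e-01  7.700e+01 -2.580e+01]
```

```bash
python3 -m creep '{"linear":[[-0.05,0,0.2],[0,0,0.2],[0,0,0]],"twist":[[0,0,0],[0,0,0],[0,0,0]],"claw":[2.8,2.8,2.8]}'
python3 - <<'E'
from h import *
o=bot.get_obs(); print(o["tool_pos"],o["wrist_force"],o["wrist_torque"],o["opening"])
s=bot.snapshot("scene"); cv2.imwrite("pics/s13.png",cv2.resize(s["image"][130:240,110:240,::-1],None,fx=5,fy=5,interpolation=cv2.INTER_CUBIC))
E
```

```text
clock: 18.2
tool_pos: [0.5575, -0.234, 0.0725]
tool_rot: [[1.0, 0.01, 0.003], [0.01, -1.0, 0.001], [0.003, -0.001, -1.0]]
wrist_force: [-2.9, 0.4, 6.3]
opening: 0.0313
[ 0.5574881  -0.23400555  0.07253655] [-2.87378689  0.42367821  6.31018067] [ 0.00715901  0.28392236 -0.00397644] 0.03133190504808917
```

View pics/s13.png

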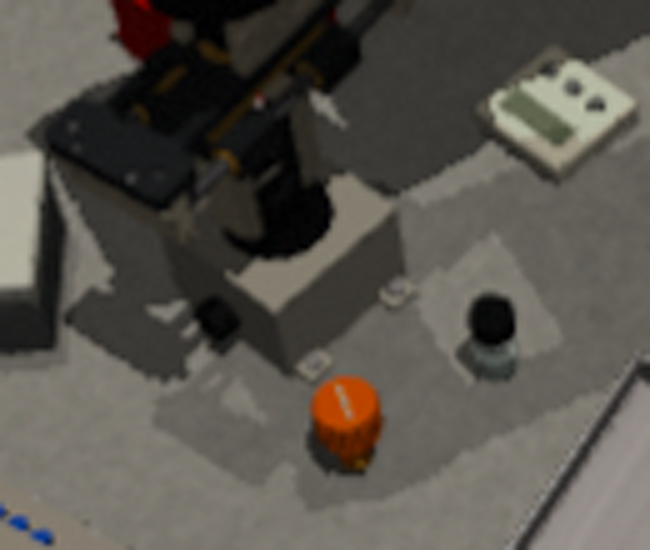

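```bash
python3 -m creep '{"linear":[[-0.05,0,0.1],[0,0,0]],"twist":[[0,0,0],[0,0,0]],"claw":[2.8,2.8]}'
python3 -m creep '{"linear":[[0,0,0.1],[0,0,0]],"twist":[[0,0,0],[0,0,0]],"claw":[2.8,2.8]}'
```

```text
clock: 18.5
tool_pos: [0.5575, -0.2341, 0.0724]
tool_rot: [[1.0, 0.01, 0.004], [0.01, -1.0, 0.0], [0.004, -0.0, -1.0]]
wrist_force: [-1.8, 0.7, 11.9]
opening: 0.0316
clock: 18.75
tool_pos: [0.5576, -0.2343, 0.0722]
tool_rot: [[1.0, 0.01, 0.005], [0.01, -1.0, -0.0], [0.005, 0.0, -1.0]]
wrist_force: [-6.1, 0.2, 20.2]
opening: 0.0321
```

```bash
python3 -m creep '{"linear":[[-0.05,0,-0.1],[0,0,0],[0,0,0],[0,0,0],[0,0,0],[0,0,0],[0,0,0],[0,0,0]],"twist":[[0,0,0],[0,0,-0.16],[0,0,-0.16],[0,0,-0.16],[0,0,-0.16],[0,0,-0.16],[0,0,-0.16],[0,0,0]],"claw":[2.8,2.8,2.8,2.8,2.8,2.8,2.8,2.8]}' 40
python3 - <<'E'
from h import *
o=bot.get_obs(); print(o["wrist_torque"],o["joint_pos"].round(1),np.degrees(np.arctan2(o["tool_rot"][1,0],o["tool_rot"][0,0])))
s=bot.snapshot("scene"); cv2.imwrite("pics/s14.png",cv2.resize(s["image"][130:240,110:240,::-1],None,fx=5,fy=5,interpolation=cv2.INTER_CUBIC))
E
```

```text
clock: 19.75
tool_pos: [0.557, -0.2342, 0.0724]
tool_rot: [[0.563, 0.826, 0.004], [0.826, -0.563, -0.0], [0.002, 0.004, -1.0]]
wrist_force: [-1.8, -0.3, 12.4]
opening: 0.0316
[ 0.04159501  0.20029557 -0.03518156] [-2.530e+01  2.200e+00  1.011e+02  1.000e-01  7.640e+01 -8.100e+01] 55.72298001619687
```

View pics/s14.png

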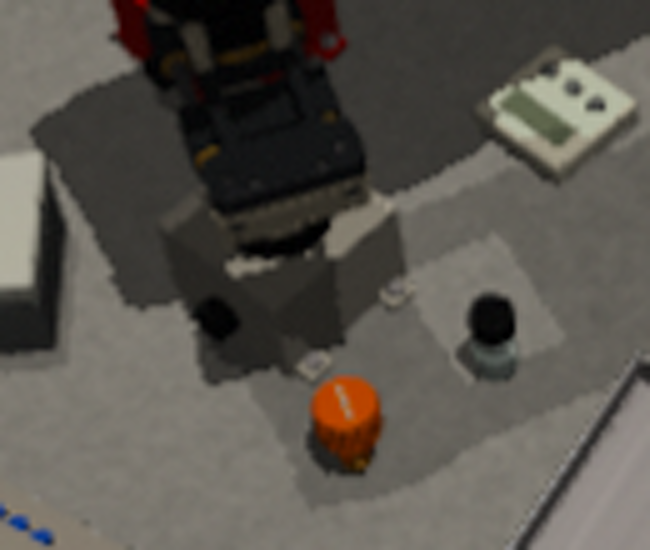

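```bash
python3 -m creep '{"linear":[[0,0,0],[0,0,0],[0,0,0],[0,0,0]],"twist":[[0,0,-0.13],[0,0,-0.13],[0,0,-0.1],[0,0,0]],"claw":[2.8,2.8,2.8,2.8]}'
python3 - <<'E'
from h import *
o=bot.get_obs(); print(o["wrist_torque"],o["joint_pos"].round(1),np.degrees(np.arctan2(o["tool_rot"][1,0],o["tool_rot"][0,0])))
E
```

```text
clock: 20.3
tool_pos: [0.5567, -0.2343, 0.0724]
tool_rot: [[0.237, 0.971, 0.004], [0.971, -0.237, 0.0], [0.001, 0.004, -1.0]]
wrist_force: [-3.4, -0.7, 14.1]
opening: 0.0312
[ 0.0076328   0.75714976 -0.13225711] [-2.530e+01  2.200e+00  1.011e+02  1.000e-01  7.650e+01 -1.016e+02] 76.28727688218343
```

```bash
python3 -m creep '{"linear":[[0,0,-0.3],[0,0,-0.2],[0,0,-0.2],[0,0,0]],"twist":[[0,0,0],[0,0,0],[0,0,0],[0,0,0]],"claw":[2.8,2.8,2.8,2.8]}'
```

```text
clock: 20.8
tool_pos: [0.5563, -0.2339, 0.078]
tool_rot: [[0.238, 0.971, 0.002], [0.971, -0.238, 0.001], [0.001, 0.002, -1.0]]
wrist_force: [-2.2, -2.3, 5.2]
opening: 0.0316
```

```bash
python3 -m creep '{"linear":[[0,0,-0.3],[0,0,-0.3],[0,0,-0.4],[0,0,0]],"twist":[[0,0,0],[0,0,0],[0,0,0],[0,0,0]],"claw":[2.8,2.8,2.8,2.8]}'
python3 - <<'E'
from h import *
s=bot.snapshot("scene"); cv2.imwrite("pics/s15.png",cv2.resize(s["image"][130:240,110:240,::-1],None,fx=5,fy=5,interpolation=cv2.INTER_CUBIC))
E
```

```text
clock: 21.3
tool_pos: [0.5563, -0.2338, 0.0882]
tool_rot: [[0.238, 0.971, 0.003], [0.971, -0.238, 0.001], [0.002, 0.002, -1.0]]
wrist_force: [0.3, -0.3, -0.4]
opening: 0.0313
```

View pics/s15.png

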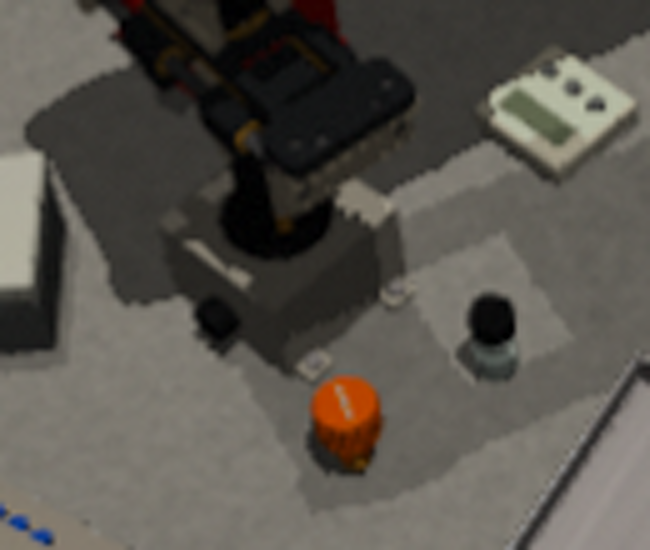

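```bash
python3 -m creep '{"linear":[[0,0,-2],[0,0,-3],[0,0,-3],[0,0,-1],[3.8,-0.9,0],[3.8,-0.9,0],[3.8,-0.9,0],[3.8,-0.9,0],[3.8,-0.9,0],[3.8,-0.9,0],[0,0,0],[0,0,0]],"twist":[[0,0,0],[0,0,0],[0,0,0],[0,0,0],[0,0,0],[0,0,0],[0,0,0],[0,0,0],[0,0,0],[0,0,0],[0,0,0],[0,0,0]],"claw":[2.8,2.8,2.8,2.8,2.8,2.8,2.8,2.8,2.8,2.8,2.8,2.8]}'
python3 - <<'E'
from h import *
s=bot.snapshot("scene"); cv2.imwrite("pics/s16.png",cv2.resize(s["image"][130:290,140:340,::-1],None,fx=4,fy=3.7,interpolation=cv2.INTER_CUBIC))
s=bot.snapshot("wrist"); cv2.imwrite("pics/w16.png",cv2.resize(s["image"][:,:,::-1],(640,480),interpolation=cv2.INTER_CUBIC))
print(proj(s,[[.56,0,.0025]])*1.25)
E
```

```text
clock: 22.85
tool_pos: [0.5578, 0.0, 0.1779]
tool_rot: [[0.238, 0.971, 0.002], [0.971, -0.238, 0.001], [0.001, 0.001, -1.0]]
wrist_force: [0.5, -0.6, -0.9]
opening: 0.0313
[[309.1604629  217.67666611]]
```

View pics/s16.png

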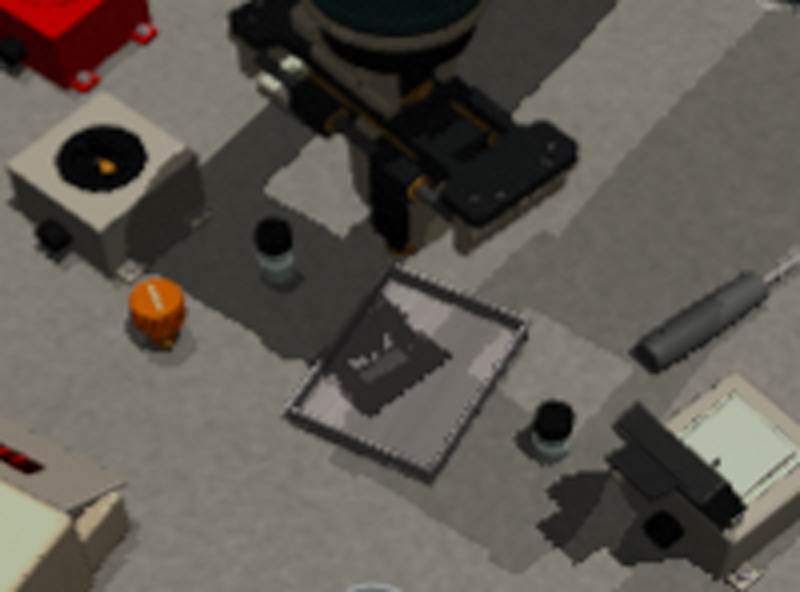

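View pics/w16.png

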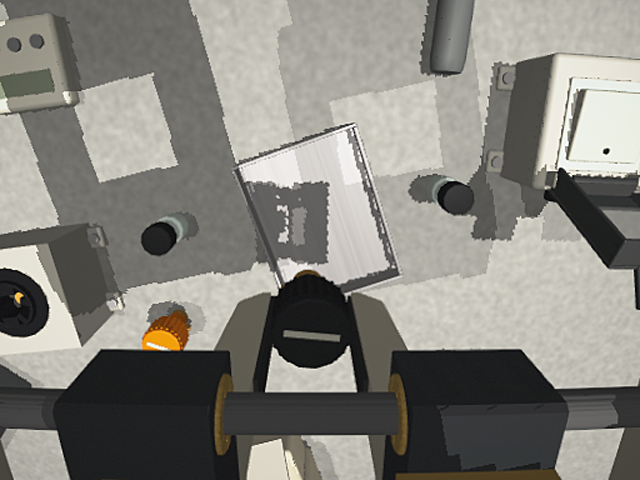

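```bash
python3 -m creep '{"linear":[[0,0,4],[0,0,4],[0,0,3],[0,0,1.6],[0,0,0.6],[0,0,0]],"twist":[[0,0,0],[0,0,0],[0,0,0],[0,0,0],[0,0,0],[0,0,0]],"claw":[2.8,2.8,2.8,2.8,2.8,2.8]}'
python3 -m creep '{"linear":[[0,0,0.3],[0,0,0.2],[0,0,0]],"twist":[[0,0,0],[0,0,0],[0,0,0]],"claw":[2.8,2.8,2.8]}'
python3 - <<'E'
from h import *
s=bot.snapshot("scene"); cv2.imwrite("pics/s17.png",cv2.resize(s["image"][130:290,140:340,::-1],None,fx=4,fy=3.7,interpolation=cv2.INTER_CUBIC))
E
```

```text
clock: 23.7
tool_pos: [0.5586, 0.0003, 0.0468]
tool_rot: [[0.239, 0.971, 0.003], [0.971, -0.239, 0.001], [0.002, 0.002, -1.0]]
wrist_force: [0.1, -0.4, -1.1]
opening: 0.0316
clock: 24.08
tool_pos: [0.5583, 0.0005, 0.0412]
tool_rot: [[0.238, 0.971, 0.002], [0.971, -0.238, 0.001], [0.002, 0.002, -1.0]]
wrist_force: [1.5, 0.0, -0.2]
opening: 0.0312
```

View pics/s17.png

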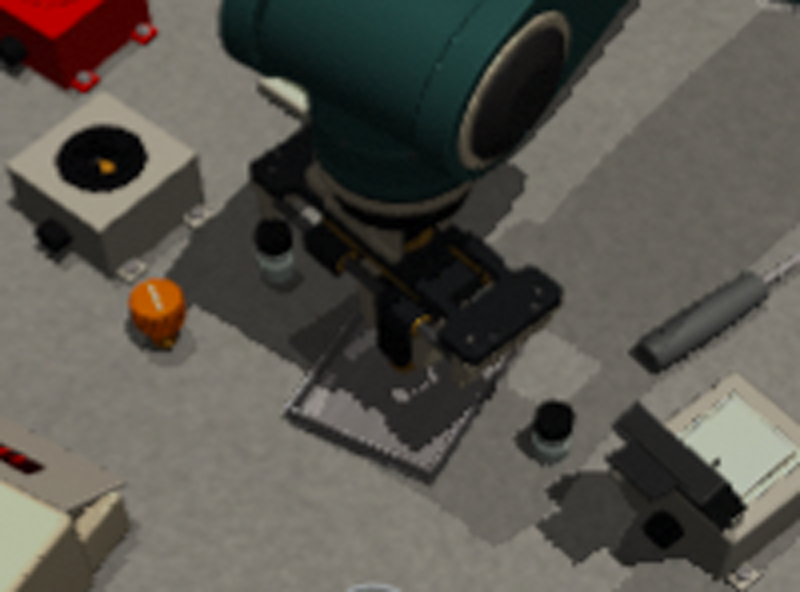

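Lower on in small steps until contact shows in the force.

```bash
python3 -m creep '{"linear":[[0,0,0.2],[0,0,0.2],[0,0,0]],"twist":[[0,0,0],[0,0,0],[0,0,0]],"claw":[2.8,2.8,2.8]}'
python3 -m creep '{"linear":[[0,0,0.15],[0,0,0],[0,0,0]],"twist":[[0,0,0],[0,0,0],[0,0,0]],"claw":[2.8,2.8,2.8]}'
python3 -m creep '{"linear":[[0,0,0.1],[0,0,0],[0,0,0]],"twist":[[0,0,0],[0,0,0],[0,0,0]],"claw":[2.8,2.8,2.8]}'
```

```text
clock: 24.5
tool_pos: [0.5581, 0.0005, 0.0369]
tool_rot: [[0.238, 0.971, 0.002], [0.971, -0.238, 0.001], [0.001, 0.001, -1.0]]
wrist_force: [-0.8, 0.5, -0.3]
opening: 0.0313
clock: 24.88
tool_pos: [0.5582, 0.0005, 0.0356]
tool_rot: [[0.238, 0.971, 0.002], [0.971, -0.239, 0.001], [0.002, 0.002, -1.0]]
wrist_force: [0.2, 0.1, -0.4]
opening: 0.0317
clock: 25.25
tool_pos: [0.5582, 0.0005, 0.0346]
tool_rot: [[0.238, 0.971, 0.002], [0.971, -0.238, 0.001], [0.002, 0.002, -1.0]]
wrist_force: [-0.7, -0.6, -0.3]
opening: 0.0315
```

```bash
python3 -m creep '{"linear":[[0,0,0.1],[0,0,0],[0,0,0]],"twist":[[0,0,0],[0,0,0],[0,0,0]],"claw":[2.8,2.8,2.8]}'
python3 -m creep '{"linear":[[0,0,0.1],[0,0,0],[0,0,0]],"twist":[[0,0,0],[0,0,0],[0,0,0]],"claw":[2.8,2.8,2.8]}'
```

```text
clock: 25.62
tool_pos: [0.5586, 0.0004, 0.0343]
tool_rot: [[0.238, 0.971, 0.003], [0.971, -0.238, 0.001], [0.002, 0.003, -1.0]]
wrist_force: [-0.7, -0.6, 5.5]
opening: 0.0313
clock: 26.0
tool_pos: [0.559, 0.0004, 0.0342]
tool_rot: [[0.238, 0.971, 0.004], [0.971, -0.238, 0.001], [0.002, 0.004, -1.0]]
wrist_force: [-3.3, -0.1, 13.9]
opening: 0.0311
```

```bash
python3 -m creep '{"linear":[[0,0,-0.1],[0,0,-0.05],[0,0,0],[0,0,0]],"twist":[[0,0,0],[0,0,0],[0,0,0],[0,0,0]],"claw":[2.8,2.8,2.8,2.8]}' 10
python3 -m creep '{"linear":[[0,0,0],[0,0,0],[0,0,0],[0,0,0],[0,0,0],[0,0,0],[0,0,0],[0,0,0],[0,0,0]],"twist":[[0,0,0],[0,0,0],[0,0,0],[0,0,0],[0,0,0],[0,0,0],[0,0,0],[0,0,0],[0,0,0]],"claw":[3.2,3.25,3.3,3.4,3.5,3.7,4.0,4.5,4.5]}' 10
python3 - <<'E'
from h import *
s=bot.snapshot("scene"); cv2.imwrite("pics/s18.png",cv2.resize(s["image"][180:270,190:290,::-1],None,fx=6,fy=6,interpolation=cv2.INTER_CUBIC))
s=bot.snapshot("wrist"); cv2.imwrite("pics/w18.png",cv2.resize(s["image"][:,:,::-1],(640,480),interpolation=cv2.INTER_CUBIC))
E
```

```text
clock: 26.5
tool_pos: [0.5582, 0.0005, 0.0341]
tool_rot: [[0.238, 0.971, 0.002], [0.971, -0.238, 0.001], [0.002, 0.002, -1.0]]
wrist_force: [0.1, -0.9, 2.4]
opening: 0.0318
clock: 27.62
tool_pos: [0.5582, 0.0005, 0.0341]
tool_rot: [[0.238, 0.971, 0.002], [0.971, -0.238, 0.001], [0.002, 0.002, -1.0]]
wrist_force: [0.5, 0.5, 0.2]
opening: 0.0449
```

View pics/s18.png

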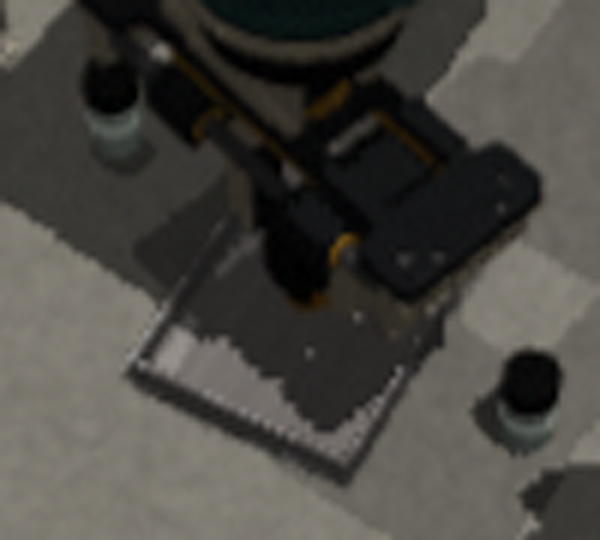

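View pics/w18.png

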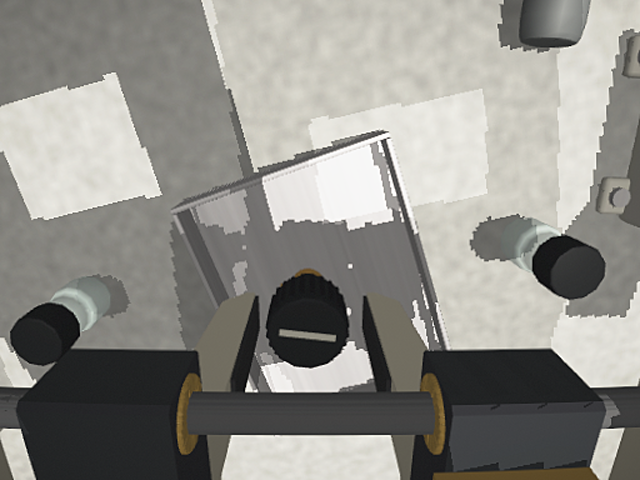

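The cap stands upright at (307,320) between the opened fingers. Now straight up.

```bash
python3 -m creep '{"linear":[[0,0,0],[0,0,-1],[0,0,-2],[0,0,-3],[0,0,-4],[0,0,-4],[0,0,-4],[-4,-4,-1],[-4,-4,0],[0,-4,0],[0,-4,0],[0,0,0],[0,0,0]],"twist":[[0,0,0],[0,0,0],[0,0,0],[0,0,0],[0,0,0],[0,0,0],[0,0,0],[0,0,0],[0,0,0],[0,0,0],[0,0,0],[0,0,0],[0,0,0]],"claw":[5,5,5,5,5,5,5,5,5,5,5,5,5]}'
python3 - <<'E'
from h import *
s=bot.snapshot("scene"); cv2.imwrite("pics/s19.png",cv2.resize(s["image"][:,:,::-1],(800,600),interpolation=cv2.INTER_CUBIC))
cv2.imwrite("pics/s19c.png",cv2.resize(s["image"][190:290,200:360,::-1],None,fx=5,fy=5,interpolation=cv2.INTER_CUBIC))
E
```

```text
clock: 29.35
tool_pos: [0.3836, -0.0393, 0.2249]
tool_rot: [[0.238, 0.971, 0.004], [0.971, -0.238, 0.001], [0.002, 0.004, -1.0]]
wrist_force: [0.5, -0.5, 0.3]
opening: 0.0502
```

View pics/s19.png

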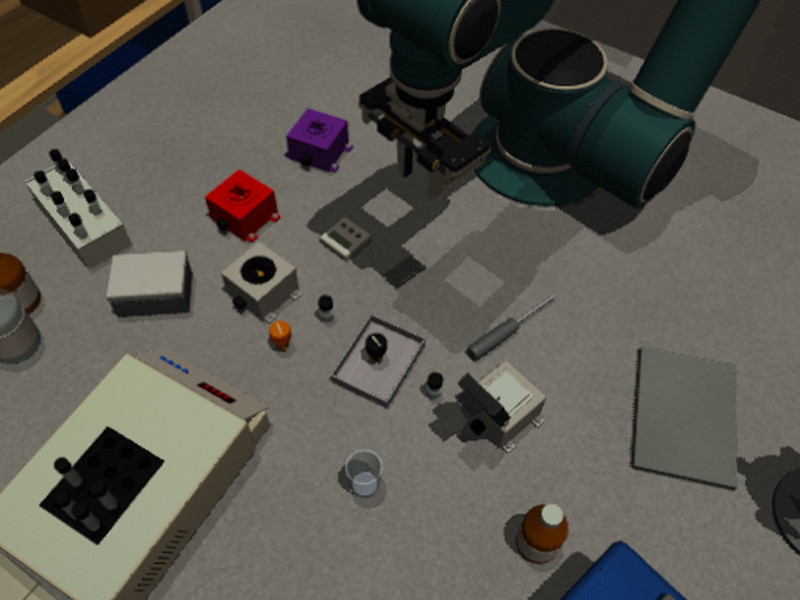

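View pics/s19c.png

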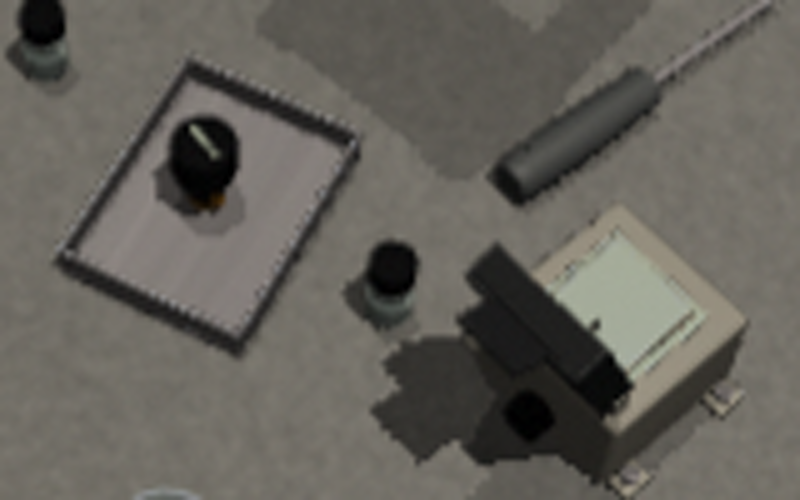

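The view shows the cap upright in the tray at (375,347), the cover up, and the rocker's front end raised (off). The vials, beaker, timer, screwdriver and orange cap have not moved since the first picture.

```bash
python3 -c "
from station import bot
o=bot.get_obs();print(o['clock'],o['wrist_force'])
print(bot.sign_off())"
```

```text
29.4 [ 0.11332    -0.40737903  0.11904768]
the job is handed in; nothing more can be done
None
```

The job is done and handed in at 29.4 s of the 72 s allowed; the hand-in reports no verdict.

- **Cover:** I swept it up by its lip along an arc about the hinge. It went past its balance point, fell open to its stop and stays up.
- **Rocker:** I pressed the hinge-side half down to its stop at about 21 N. A wrist picture afterwards matched the off position, not on.
- **Fuse cap:** I pushed it down about 4 mm and turned it about 76° anticlockwise, where it came free. I lifted it out and set it down in the tray until I felt contact, then opened the fingers slowly. It stands upright in the tray.

In the last scene picture the cover is up, the rocker is off and the cap is upright in the tray. The bystanders and the orange, red and purple look-alikes are where they were in the first picture. The robot touches nothing.

Two readings did not match what I expected:
- **Grasp height:** on the knob the tool sat about 3 mm higher than commanded.
- **Lift force:** about 5 N of upward force was still there 5.6 mm into the lift. It was gone 1 cm further up, and the cap came out freely.

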